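Click the grille carriage into its slideway

TASK

Lift the grey grille carriage out of its plywood holding stand by its body, set it down flat in the open bay of the black slideway with its pull tab at the open end, and let go of it. Then push it by the pull tab under the metal bridge until it is fully home and the spring plunger clicks into its groove. Leave the other things on the bench where they are.

Things in the scene. Friction and masses are not known exactly. Their poses are not given: they have to be found in the camera images.
- carriage: Grey grille carriage 130 x 60 x 62 mm, mass about 160 g; origin mid-underside, +x its leading end, z up. Body: block 40 wide, 32 high, x -65 to +65. Runners widen it to 60 at x -10 to +65, up to 10 above the underside. Pull tab at the tail (x -65 to -53, 40 wide) rises to 62. Cross groove 14 wide, 8 deep in its top at x 38 to 52; the nose slopes down ahead of it. Starts level in the stand.
- grip (a point): point on the carriage at x = +12, y = 0, 22 above its underside: the middle of the body part that is free to be gripped across (40 mm) while it is in the stand; above the runners
- tab (a point): middle of the top edge of the pull tab (carriage x = -59, y = 0, 62 above the underside); the tab is 12 mm thick along the carriage's x and free in front and behind once out of the stand
- slideway: Black slideway fixed to the bench, 250 x 100 (x -135 to +115); +x is the travel, origin on the bench. Floor top 8 above the bench; rails 10 high on it: open bay 72 wide inside at x -135 to -8, funnel to 63 wide at x +25. Metal bridge at x +25 to +95, underside 43, top 51 above the bench (body passes with 3 to spare, tab stays outside). End stop face at x +102.
- load (a point): point on the slideway's floor (slideway x = -50, y = 0, 8 above the bench) where the carriage's origin lies when it is set down in the open bay, its nose 10 mm short of the bridge; axes as the slideway's
- home (a point): point on the slideway's floor (slideway x = +35, y = 0, 8 above the bench), 85 mm beyond point load, where the carriage's origin lies when the detent is engaged (play about 1 mm either way); axes as the slideway's
- detent (a joint): lift in m of the spring plunger in the bridge (at slideway x = +80): 0 fully down (empty, or dropped in the groove), about 0.005 while it rides on the carriage; 2 to 4 N of spring, about 5 to 12 N to push the carriage past
- plunger_top (a point): top of the plunger's small black knob above the bridge (20 mm across), 76 above the bench when down
- stand: Plywood holding stand fixed to the bench, 165 x 90, base 10 thick; the carriage lies on it with about the same origin and yaw. Walls 8 thick, up to 72 above the bench, enclose the carriage's tail at x -80 to -16 (50 wide inside: no finger fits beside or behind the tab); a stop 12 high on the base at x +72 to +80.
- lens: bystander: clear lamp lens, 40 mm across, 46 high, standing; origin at its underside
- driver: bystander: screwdriver lying on the bench at the right of the work (-y)
- tray: bystander: open orange tray 120 x 90 x 45 at the left of the work (+y); origin at its underside
Mind the look-alikes: they are no part of the job. There is more than one size of the carriage; the job needs the middle-sized.

How it is judged (in metres and radians):
On the way:
1. the carriage lies flat in the slideway's open bay, tab at the open end, let go (x of carriage in the frame of home between -0.12 and -0.03 m and y of carriage in the frame of home between -0.009 and 0.009 m and z of carriage in the frame of home between -0.004 and 0.004 m and angle between the x axis of carriage and the x axis of home, either way round below 0.2 rad and angle between carriage's own z axis and vertical below 0.06 rad and contact force between the fingers and carriage below 0.2 N and linear speed of carriage below 0.02 m/s), for 0.2 s.
At the end, for the whole second after the job is handed in: the carriage lies level at rest in the slideway within 3 mm of home along the travel and 4 mm across, in line with it to 0.08 rad, with the plunger down in its groove (detent below 1.5 mm) (x of carriage in the frame of home between -0.003 and 0.003 m and y of carriage in the frame of home between -0.004 and 0.004 m and z of carriage in the frame of home between -0.003 and 0.003 m and angle between the x axis of carriage and the x axis of home, either way round below 0.08 rad and angle between carriage's own z axis and vertical below 0.06 rad and value of joint detent below 0.0015 m and linear speed of carriage below 0.01 m/s); the robot touches nothing.
It fails at once if the lens is displaced by more than 30 mm (distance of lens from where it was at the start of the episode above 0.03 m).
It fails at once if the driver is displaced by more than 30 mm (distance of driver from where it was at the start of the episode above 0.03 m).
It fails at once if the tray is displaced by more than 30 mm (distance of tray from where it was at the start of the episode above 0.03 m).
It also fails if it takes over 58 s, if anything falls off the work surface, if the arm or the gripper's body presses on something with over 40 N, if the wrist force passes 120 N, or if a joint passes its speed limit or range.

ROBOT

A 6-joint arm with a two-finger parallel gripper is mounted at the origin on the work surface. World frame = base frame: x ahead of the robot, y to its left, z up, the work surface at z = 0. Lengths are in m, angles in degrees, forces in N, time in s.
With the tool pointing down it reaches from about 0.4 to 0.825 m from the base axis. Payload 7 kg.
Tool frame: the origin (TCP) lies between the finger pads; the fingertips stand 19 mm ahead of it and the grasp point (between the pads) is the TCP; z points along the fingers, y is the line along which they close (so a half turn about z gives the same grasp; the last joint's range is limited). The gripper opens to 88 mm and grips with 3 to 60 N. Pads are 19 mm wide; open, the fingers measure 130 mm over their backs; the gripper's body (78 mm by 193 mm) begins 47 mm behind the grasp point.
Start: joints at [-50.3, 20.546, 0.682, 0, -70.136, -16.507], TCP at [0.266, -0.62, 0.246] pointing down, gripper open.
Joint ranges: [-176.03, 176.03], [-82.01, 121.73], [-58.28, 71.71], [-173.87, 95.51], [-174.79, -0.11], [-173.66, 173.66]. Speed limits (degrees/s): [136.94, 136.94, 172.46, 180, 180, 180].

INTERFACE

Orientations are given as [roll, pitch, yaw] about the fixed x, y, z axes, in that order (R = Rz(yaw) Ry(pitch) Rx(roll)).
In Python, from plant import r gives the robot as it stands. The module is installed in compiled form; this text tells all that it offers.
- The arm moves only by the shell command python3 -m pendant 'ROWS' [OPENING] [FORCE]. ROWS is JSON, a list of rows, each a list of 6 numbers: the shift along the tool's x, y, z in mm, then the turn, a rotation vector about the tool's x, y, z in rad. In form: [[tx, ty, tz, wx, wy, wz], ...]. A call has 1 to 20 rows; each row is the pose to reach, as a shift and turn from the pose commanded when the call began, along the tool's axes at that moment; what a row does not reach only later rows make up. A row lasts 1/8 s, in which the tool goes at most 62.5 mm and 10.7 degrees, less where a joint would pass 70% of its speed; a pose out of reach is approached as far as the arm can. A call with a gripper value outside its range is refused whole. OPENING is the finger opening in mm, from 0 to 87.6, set as the call begins (- or left out, the last holds). The fingers move at their own pace and stop on an object; FORCE is the grip in N (left out, the last holds). Time passes only in rows, so rows that repeat a pose let the fingers close. It gives the time, the measured TCP pose, the force, the opening and the grip force at its end, in the units of the state.
- r.get_state(): the state, without advancing time (a new reading comes with each control period).
- r.capture(name): name is "side" or "top"; returns the picture (480x640x3 uint8, red, green, blue); there is no depth.
- r.camera_params(name): a dict with "mtx" (3x3 intrinsics, pixels), "distortion" ([k1, k2, p1, p2, k3] as OpenCV has them; the pictures are not rectified), "rvec" (rotation vector, rad) and "tvec" (3), from world to camera coordinates, as OpenCV has them. Camera axes: x right, y down, z forward; pixel columns grow to the right and rows downward; lengths in m; the calibration is good to about 2 mm. A picture is of the moment at which its call begins. camera_params takes no time and is no camera call.
- r.close_job(): hands the job in; it is judged then, once.
The state is a dict: "time_s": time; "joints": joint angles; "qd": joint speeds; "joint_torque": joint torques, N m; "tcp_pos": TCP position; "eef_rot": TCP orientation; "contact_force": force on the tool from outside, world axes, zero at the start; "moment": the same for the moment, N m; "gripper_width": finger opening in m; "gripper_force": force on a finger pad.
Only numpy, scipy, OpenCV 4.12 (cv2) and the standard library are available. Lean on these libraries where they do the work, as an engineer would, in place of code of your own. Each camera call takes 0.05 s, during which the arm holds its last target. There are 200 camera calls.

## Working session

There is one attempt and no reset: what is moved stays moved. The work goes in short steps, Python scripts to look and compute and a shell command to move; the robot and the scene stay as the last step left them, time stands still between calls to the robot, and variables do not carry over. Pictures are saved under pics/ and viewed, at most 13 in all, crops included, and the job is handed in when it is done.

```bash
mkdir -p pics
python3 - <<'E'
from plant import r
import cv2
for n in("top","side"):
    cv2.imwrite(f"pics/{n}0.png",r.capture(n)[:,:,::-1]); print(r.camera_params(n))
print(r.get_state())
E
```

```text
{'mtx': array([[516.01195052,   0.        , 318.98872473],
       [  0.        , 516.01195052, 233.09261854],
       [  0.        ,   0.        ,   1.        ]]), 'distortion': array([-0.08896172,  0.        ,  0.        ,  0.        ,  0.        ]), 'rvec': array([ 2.13094406, -2.16129278,  0.12880186]), 'tvec': array([0.02688256, 0.54299464, 1.17615903])}
{'mtx': array([[569.78059154,   0.        , 312.43973202],
       [  0.        , 569.78059154, 245.64998123],
       [  0.        ,   0.        ,   1.        ]]), 'distortion': array([-0.01544876,  0.        ,  0.        ,  0.        ,  0.        ]), 'rvec': array([ 0.13441625, -2.86431193,  1.21277179]), 'tvec': array([0.54285326, 0.10352389, 1.16660641])}
{'time_s': 0.1, 'joints': array([-5.02988578e+01,  2.05854860e+01,  6.40352066e-01, -1.68747997e-02,
       -7.01342526e+01, -1.65053052e+01]), 'qd': array([-0.04783969, -0.15401419,  0.09749756, -0.00321524,  0.14497027,
        0.08262586]), 'joint_torque': array([-1.50765412e-03, -5.84163094e+01,  2.93750703e+01,  7.01554611e+00,
        1.01432719e-02, -8.13707015e-05]), 'tcp_pos': array([ 0.26567415, -0.62009576,  0.24474998]), 'eef_rot': array([ 1.79919377e+02, -7.34526752e-03, -1.56809903e+02]), 'contact_force': array([-0.07010022, -0.21495348, -0.2174046 ]), 'moment': array([-0.00791728, -0.01963063, -0.0376653 ]), 'gripper_force': 0.0, 'gripper_width': 0.08721547920135361}
```

View pics/top0.png

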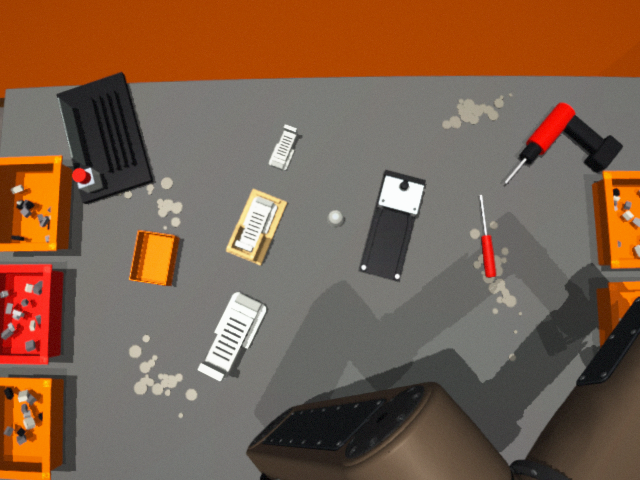

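View pics/side0.png

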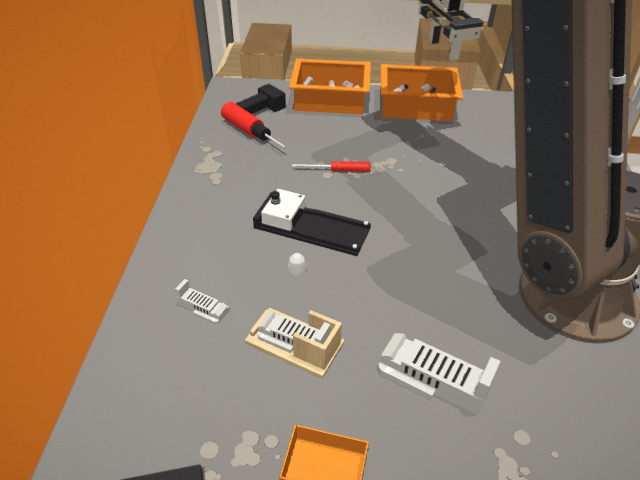

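The top view shows the carriage in its stand at about (257,227), walls toward the robot. The slideway is at about (393,225) with the bridge at the far end, and the lens is at (336,218). I'll zoom in to get corners.

Run:
```python
import cv2
a=cv2.imread("pics/top0.png")
A=cv2.resize(a[180:280,215:305],None,fx=4.4,fy=5.5,interpolation=cv2.INTER_CUBIC)
B=cv2.resize(a[160:290,350:440],None,fx=4.4,fy=4.4,interpolation=cv2.INTER_CUBIC)
A=cv2.resize(a[180:280,215:305],None,fx=4.4,fy=4.4,interpolation=cv2.INTER_CUBIC)
import numpy as np
C=np.zeros((572,792,3),np.uint8);C[:440,:396]=A;C[:572,396:]=B
cv2.imwrite("pics/crop.png",C)
```

```text
(no output)
```

View pics/crop.png

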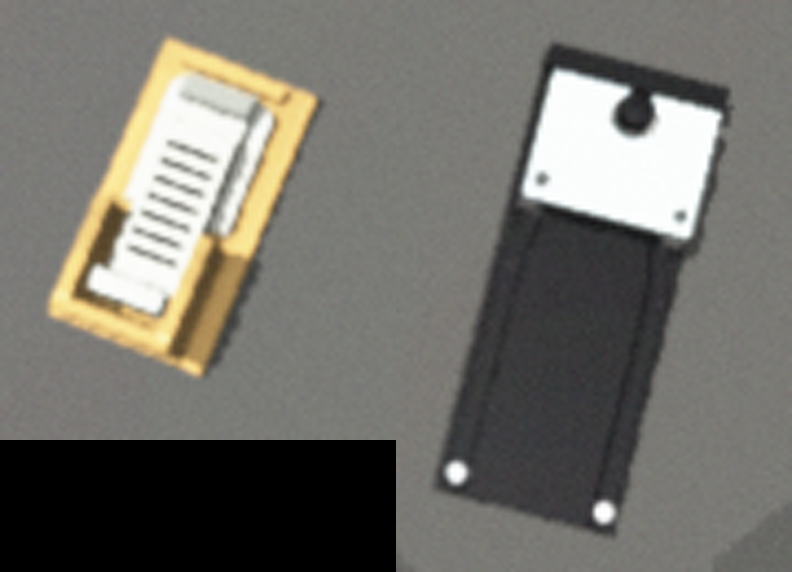

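The crop shows the tab top at about (128,288) and the groove at about (220,100) on the left. On the right, the slideway corners are (435,488), (614,533), and the knob is at (634,112). Next I'll fit planar poses.

```bash
cat > h.py <<'E'
from plant import r
import cv2, numpy as np
from scipy.optimize import least_squares
from scipy.spatial.transform import Rotation as R
def proj(n,P):
    c=r.camera_params(n); return cv2.projectPoints(np.float64(P),c["rvec"],c["tvec"],c["mtx"],c["distortion"])[0][:,0]
def world(p,L):
    c,s=np.cos(p[2]),np.sin(p[2]); L=np.float64(L)/1000
    return np.c_[p[0]+c*L[:,0]-s*L[:,1],p[1]+s*L[:,0]+c*L[:,1],L[:,2]]
def fit(obs,x0): # obs: list of (cam, local mm, pixel)
    def f(p):
        return np.concatenate([proj(n,world(p,[l]))[0]-u for n,l,u in obs])
    s=least_squares(f,x0,loss='soft_l1'); return s.x,s.fun.reshape(-1,2)
E
cat > m.py <<'E'
from h import *
A=lambda X,Y:np.array([215+(X+.5)/4.4-.5,180+(Y+.5)/4.4-.5])
B=lambda X,Y:np.array([350+(X-396+.5)/4.4-.5,160+(Y+.5)/4.4-.5])
t="top"
car=[(t,(-65,20,72),A(84,288)),(t,(-65,-20,72),A(160,314)),(t,(-53,20,72),A(92,262)),(t,(-53,-20,72),A(170,288)),
(t,(52,20,42),A(187,77)),(t,(52,-20,42),A(263,102)),(t,(38,20,42),A(178,98)),(t,(38,-20,42),A(252,122))]
p,e=fit(car,[.6,.1,-.3]);print("car",p[:2],np.degrees(p[2]));print(e.round(1).tolist())
sl=[(t,(-135,50,18),B(435,488)),(t,(-135,-50,18),B(614,533)),(t,(80,0,76),B(634,110)),("side",(80,0,76),(275,194))]
q,e=fit(sl,[.65,-.1,-.2]);print("sl",q[:2],np.degrees(q[2]));print(e.round(1).tolist())
for n,l in (("bridge",[(25,50,51),(25,-50,51),(95,50,51),(95,-50,51)]),):
    v=proj(t,world(q,l)); print(n,((v-[350,160])*4.4+[396,0]).round())
print("side: carriage tab/groove",proj("side",world(p,[(-59,0,72),(45,0,42)])).round(), "slide rear",proj("side",world(q,[(-135,50,18),(-135,-50,18)])).round())
# targets, tool x = carriage x or its reverse
s=r.get_state();R0=R.from_euler('xyz',s['eef_rot'],degrees=True)
print(R0.as_matrix().round(2))
for n,P,yaw in(("grip",world(p,[(12,0,32)])[0],p[2]),("load",world(q,[(-38,0,30)])[0],q[2])):
    print(n,P,np.linalg.norm(P[:2]),"tool-frame mm",R0.inv().apply(P-s['tcp_pos'])*1000)
    for k in(0,np.pi):
        T=R.from_euler('xyz',[np.pi,0,yaw+k]);print("  turn",k,(R0.inv()*T).as_rotvec().round(3))
np.save("p.npy",p);np.save("q.npy",q)
E
python3 m.py
```

```text
car [0.57190146 0.16655968] -23.330885715454666
[[1.4, -2.7], [0.1, -2.0], [1.7, -1.6], [-0.1, -0.9], [0.1, 1.3], [-1.7, 2.0], [-0.2, 1.9], [-1.5, 2.8]]
sl [ 0.57111447 -0.1561693 ] -15.48725005848724
[[-0.3, 0.3], [0.1, 0.8], [-0.2, -0.2], [-0.9, -1.1]]
bridge [[509. 193.]
 [692. 239.]
 [540.  68.]
 [722. 115.]]
side: carriage tab/groove [[318. 329.]
 [269. 317.]] slide rear [[357. 250.]
 [370. 221.]]
[[-0.92 -0.39 -0.  ]
 [-0.39  0.92  0.  ]
 [ 0.    0.   -1.  ]]
grip [0.58292026 0.16180719 0.032     ] 0.6049608191815038 tool-frame mm [-599.54109563  593.50188174  213.50846429]
  turn 0 [ 1.00e-03  2.00e-03 -2.33e+00]
  turn 3.141592653589793 [ 0.001 -0.001  0.812]
load [ 0.53449425 -0.14602239  0.03      ] 0.5540818027947191 tool-frame mm [-433.80993758  329.6106359   215.15838287]
  turn 0 [ 1.000e-03  2.000e-03 -2.467e+00]
  turn 3.141592653589793 [ 0.001 -0.001  0.675]
```

The grey patch is evidently the sloped nose ahead of the groove, not the groove. I'll refit using that and the stand base corners.

```bash
python3 - <<'E'
s=open('m.py').read()
i=s.index("(t,(52,20,42)");j=s.index("p,e=fit(car")
s=s[:i]+"""(t,(52,20,42),A(178,98)),(t,(52,-20,42),A(252,122))]
for off in(80,82.5,85):
    st=[(t,(off,45,10),A(167,38)),(t,(off,-45,10),A(319,98)),(t,(off-165,-45,5),A(202,377))]
    a,e=fit(st,[.6,.1,-.3]);print(off,a[:2],np.degrees(a[2]),e.round(1).tolist())
"""+s[j:]
open('m.py','w').write(s)
E
python3 m.py
```

```text
80 [0.56804735 0.1691458 ] -22.881787714854337 [[0.3, 0.2], [-0.3, 0.1], [0.1, -0.2]]
82.5 [0.56574408 0.17011787] -22.8817876952995 [[0.3, 0.2], [-0.3, 0.1], [0.1, -0.2]]
85 [0.56344081 0.17108995] -22.8817877207726 [[0.3, 0.2], [-0.3, 0.1], [0.1, -0.2]]
car [0.5669485  0.16922402] -22.536577780806034
[[0.6, -0.3], [-0.6, 0.2], [0.8, 0.8], [-0.9, 1.3], [0.7, -1.4], [-0.6, -0.7]]
sl [ 0.57111447 -0.1561693 ] -15.48725005848724
[[-0.3, 0.3], [0.1, 0.8], [-0.2, -0.2], [-0.9, -1.1]]
bridge [[509. 193.]
 [692. 239.]
 [540.  68.]
 [722. 115.]]
side: carriage tab/groove [[321. 330.]
 [271. 319.]] slide rear [[357. 250.]
 [370. 221.]]
[[-0.92 -0.39 -0.  ]
 [-0.39  0.92  0.  ]
 [ 0.    0.   -1.  ]]
grip [0.57803212 0.16462474 0.032     ] 0.6010178355095213 tool-frame mm [-596.15740872  598.01664649  213.51525095]
  turn 0 [ 1.000e-03  2.000e-03 -2.344e+00]
  turn 3.141592653589793 [ 0.001 -0.001  0.798]
load [ 0.53449425 -0.14602239  0.03      ] 0.5540818027947191 tool-frame mm [-433.80993758  329.6106359   215.15838287]
  turn 0 [ 1.000e-03  2.000e-03 -2.467e+00]
  turn 3.141592653589793 [ 0.001 -0.001  0.675]
```

```bash
python3 -m pendant '[[-20,20,0,0,0,0.05],[-60,60,0,0,0,0.1],[-100,100,0,0,0,0.2],[-140,140,0,0,0,0.3],[-180,180,0,0,0,0.4],[-220,220,0,0,0,0.5],[-260,260,0,0,0,0.6],[-300,300,0,0,0,0.7],[-340,340,10,0,0,0.798],[-380,380,20,0,0,0.798],[-420,420,40,0,0,0.798],[-460,460,60,0,0,0.798],[-500,500,80,0,0,0.798],[-540,540,100,0,0,0.798],[-575,577,110,0,0,0.798],[-596,598,110,0,0,0.798],[-596,598,110,0,0,0.798],[-596,598,110,0,0,0.798]]' 80 30
cat > look.py <<'E'
from h import *
import sys
n,f,u0,v0,w,h=sys.argv[1],sys.argv[2],*map(int,sys.argv[3:7])
a=r.capture(n)[:,:,::-1][v0:v0+h,u0:u0+w]
k=min(800/w,600/h); cv2.imwrite("pics/"+f,cv2.resize(a,None,fx=k,fy=k,interpolation=cv2.INTER_CUBIC)); print("scale",k)
E
cat > d.py <<'E'
from h import *
import sys
s=r.get_state();R0=R.from_euler('xyz',s['eef_rot'],degrees=True)
f,x,y,z=sys.argv[1],*map(float,sys.argv[2:5]); p=np.load(f+".npy"); P=world(p,[(x,y,z)])[0]
print(s['time_s'],s['tcp_pos'].round(4),s['eef_rot'].round(2),s['contact_force'].round(1),s['gripper_width'])
print("shift",(R0.inv().apply(P-s['tcp_pos'])*1000).round(1),"turn",(R0.inv()*R.from_euler('xyz',[np.pi,0,p[2]+np.pi])).as_rotvec().round(3))
E
python3 d.py p 12 0 42; python3 look.py side s1.png 200 240 200 150
```

```text
time_s: 2.35
tcp_pos: [0.5776, 0.1636, 0.1351]
eef_rot: [-180.0, -0.0, 157.5]
contact_force: [-0.3, -1.0, 0.6]
gripper_width: 0.08
gripper_force: 0.0
2.35 [0.5776 0.1636 0.1351] [-1.7995e+02 -4.0000e-02  1.5747e+02] [-0.3 -1.   0.6] 0.08004018807811818
shift [-0.1  1.2 93.1] turn [-0.001 -0.001  0.   ]
scale 4.0
```

View pics/s1.png

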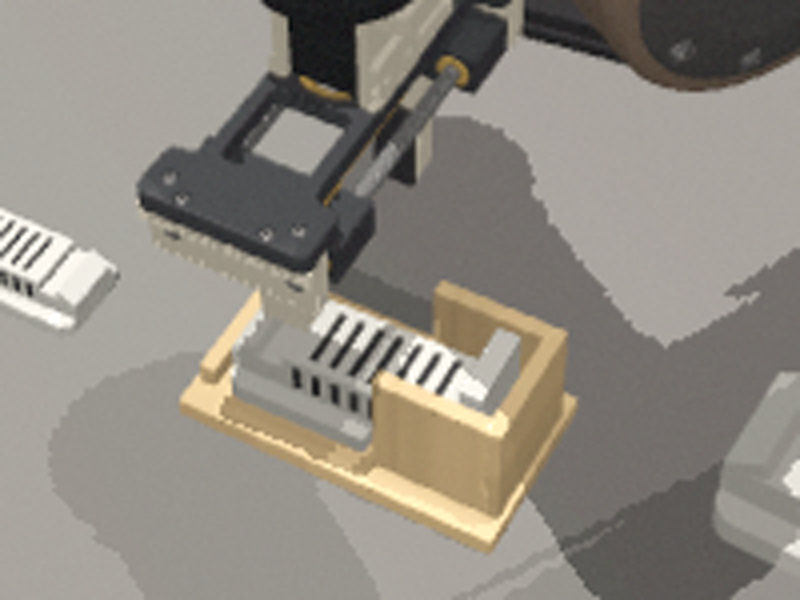

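The side view shows the open gripper above the body, ahead of the stand walls. The tab is at about (324,330), close to the predicted (321,330). Going down to grip.

```bash
python3 -m pendant '[[0,0,20,0,0,0],[0,0,40,0,0,0],[0,0,60,0,0,0],[0,0,75,0,0,0],[0,0,85,0,0,0],[0,0,92,0,0,0],[0,0,92,0,0,0],[0,0,92,0,0,0]]' && python3 -m pendant '[[0,0,0,0,0,0],[0,0,0,0,0,0],[0,0,0,0,0,0],[0,0,0,0,0,0],[0,0,0,0,0,0],[0,0,0,0,0,0],[0,0,0,0,0,0],[0,0,0,0,0,0]]' 30 35
```

```text
time_s: 3.4
tcp_pos: [0.5784, 0.1642, 0.044]
eef_rot: [180.0, 0.0, 157.5]
contact_force: [-0.0, 0.6, -0.1]
gripper_width: 0.0799
gripper_force: 0.0
time_s: 4.4
tcp_pos: [0.5782, 0.164, 0.0436]
eef_rot: [180.0, 0.0, 157.5]
contact_force: [-0.2, 0.2, 0.9]
gripper_width: 0.0397
gripper_force: 35.0
```

```bash
python3 -m pendant '[[0,0,-5,0,0,0],[0,0,-15,0,0,0],[0,0,-30,0,0,0],[0,0,-50,0,0,0],[0,0,-70,0,0,0],[0,0,-90,0,0,0],[0,0,-105,0,0,0],[0,0,-110,0,0,0],[0,0,-110,0,0,0]]'; python3 d.py q -38 0 80;python3 look.py side s2.png 200 200 200 150
```

```text
time_s: 5.52
tcp_pos: [0.5781, 0.1639, 0.1537]
eef_rot: [180.0, 0.0, 157.5]
contact_force: [-0.4, -0.1, -1.5]
gripper_width: 0.0393
gripper_force: 35.0
5.525 [0.5781 0.1639 0.1537] [179.98   0.   157.46] [-0.4 -0.1 -1.5] 0.03932484263501716
shift [ -78.6 -303.    73.6] turn [ 0.     0.    -0.123]
scale 4.0
```

View pics/s2.png

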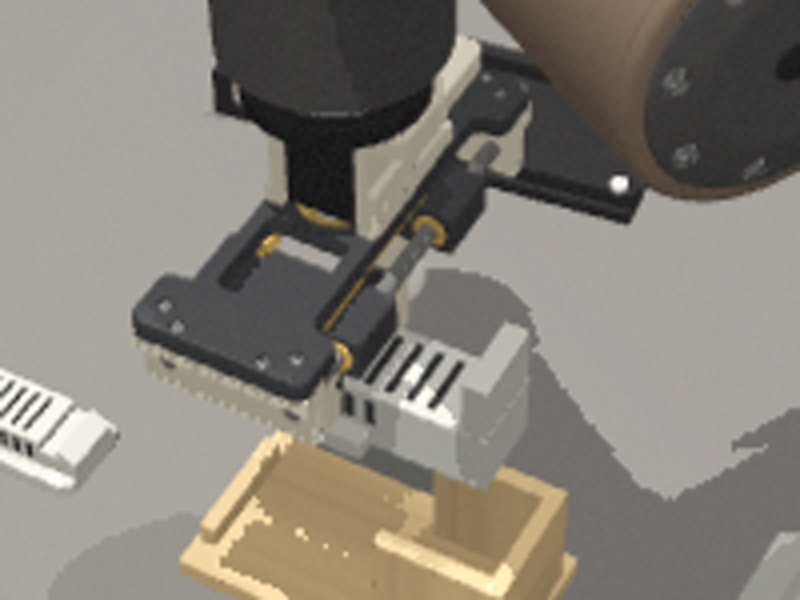

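The carriage is lifted level. Its tail bottom corner is at crop (488,488) and its tab top corners are near (525,328) and (490,400). I'll check the grip offset against these.

Run:
```python
from h import *
y=np.radians(-22.5); 
for off in(-16,-12,-8):
    p=[.5781+off/1000*np.cos(y),.1639+off/1000*np.sin(y),y]
    print(off,((proj("side",world(p,[(-65,20,120),(-65,-20,182),(-65,20,182),(-65,-20,120)]))-[200,200])*4+1.5).round().tolist())
```

```text
-16 [[488.0, 493.0], [535.0, 332.0], [491.0, 397.0], [530.0, 428.0]]
-12 [[480.0, 489.0], [527.0, 329.0], [483.0, 393.0], [522.0, 425.0]]
-8 [[472.0, 486.0], [518.0, 325.0], [474.0, 390.0], [514.0, 422.0]]
```

```bash
python3 -m pendant '[[-5,-20,0,0,0,0],[-13,-50,0,0,0,-0.02],[-20,-80,0,0,0,-0.04],[-28,-110,0,0,0,-0.06],[-36,-140,0,0,0,-0.08],[-43,-170,0,0,0,-0.1],[-51,-200,0,0,0,-0.123],[-58,-230,0,0,0,-0.123],[-66,-260,0,0,0,-0.123],[-72,-285,10,0,0,-0.123],[-76,-300,30,0,0,-0.123],[-76.5,-303,50,0,0,-0.123],[-76.5,-303,70,0,0,-0.123],[-76.5,-303,73,0,0,-0.123],[-76.5,-303,73,0,0,-0.123],[-76.5,-303,73,0,0,-0.123]]'; python3 d.py q -40 0 42;python3 look.py side s3.png 220 150 200 150;python3 look.py top t3.png 340 150 120 150
```

```text
time_s: 7.58
tcp_pos: [0.5331, -0.1453, 0.0813]
eef_rot: [180.0, 0.1, 164.5]
contact_force: [-0.4, 0.5, -1.6]
gripper_width: 0.0398
gripper_force: 35.0
7.575 [ 0.5331 -0.1453  0.0813] [1.7999e+02 6.0000e-02 1.6453e+02] [-0.4  0.5 -1.6] 0.03978562029458081
shift [ 0.5 -0.4 39.3] turn [0.    0.001 0.   ]
scale 4.0
scale 4.0
```

View pics/s3.png

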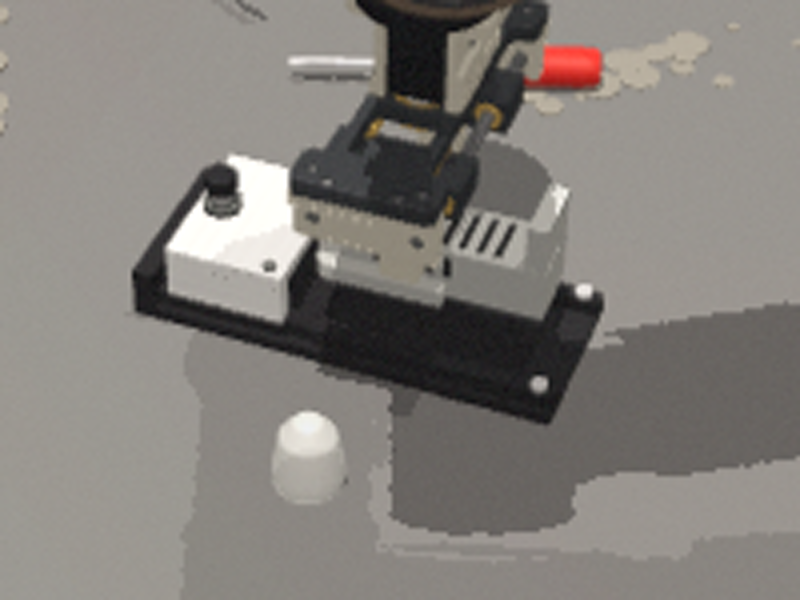

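The carriage hangs about 40 mm above the bay, in line with it, with its tab at the open end around crop (555,215). Lowering gently.

```bash
python3 -m pendant '[[0,0,8,0,0,0],[0,0,16,0,0,0],[0,0,24,0,0,0],[0,0,30,0,0,0],[0,0,34,0,0,0],[0,0,37,0,0,0],[0,0,38,0,0,0],[0,0,39,0,0,0],[0,0,39.5,0,0,0],[0,0,39.5,0,0,0]]'
```

```text
time_s: 8.93
tcp_pos: [0.5329, -0.1452, 0.0416]
eef_rot: [180.0, 0.0, 164.5]
contact_force: [-1.3, 0.8, 4.4]
gripper_width: 0.0398
gripper_force: 35.0
```

```bash
python3 -m pendant '[[0,0,0,0,0,0],[0,0,0,0,0,0],[0,0,0,0,0,0],[0,0,0,0,0,0],[0,0,0,0,0,0],[0,0,-5,0,0,0],[0,0,-20,0,0,0],[0,0,-45,0,0,0],[0,0,-80,0,0,0],[0,0,-110,0,0,0],[20,0,-120,0,0,0],[60,0,-120,0,0,0],[100,0,-120,0,0,0],[130,0,-120,0,0,0],[130,0,-120,0,0,0],[130,0,-120,0,0,0]]' 76; python3 d.py q -142 0 60;python3 look.py side s4.png 220 150 200 150;python3 look.py top t4.png 340 150 120 150
```

```text
time_s: 10.92
tcp_pos: [0.4083, -0.1105, 0.1622]
eef_rot: [180.0, 0.1, 164.6]
contact_force: [-0.5, -0.5, -0.3]
gripper_width: 0.0763
gripper_force: 0.0
10.925 [ 0.4083 -0.1105  0.1622] [1.7996e+02 1.3000e-01 1.6455e+02] [-0.5 -0.5 -0.3] 0.07633276943088643
shift [-26.8  -0.7 102.2] turn [0.001 0.002 0.001]
scale 4.0
scale 4.0
```

View pics/s4.png

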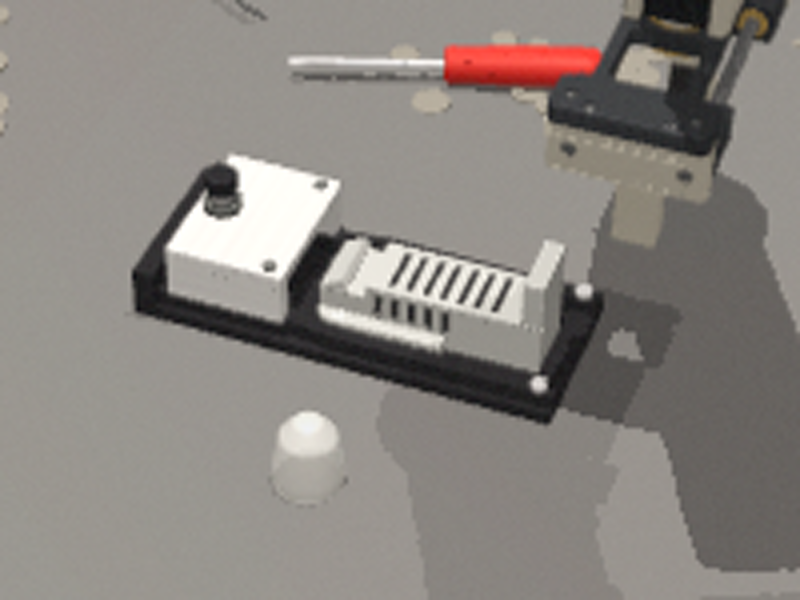

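The carriage lies flat in the bay with its tab at the open end, crop (545,290), and is free of the gripper. Next I'll lower the partly closed fingers behind the tab.

```bash
python3 -m pendant '[[0,0,0,0,0,0],[-15,-0.7,10,0,0,0],[-27,-0.7,20,0,0,0],[-27,-0.7,50,0,0,0],[-27,-0.7,80,0,0,0],[-27,-0.7,100,0,0,0],[-27,-0.7,112,0,0,0],[-27,-0.7,112,0,0,0],[-27,-0.7,112,0,0,0]]' 16; python3 d.py q -40 0 50;python3 look.py side s5.png 220 150 200 150
```

```text
time_s: 12.15
tcp_pos: [0.4338, -0.1184, 0.0495]
eef_rot: [180.0, 0.0, 164.5]
contact_force: [-0.3, -0.1, 0.2]
gripper_width: 0.0159
gripper_force: 0.0
12.15 [ 0.4338 -0.1184  0.0495] [1.7999e+02 4.0000e-02 1.6453e+02] [-0.3 -0.1  0.2] 0.015885222314091733
shift [-102.4    0.2   -0.4] turn [0.    0.001 0.   ]
scale 4.0
```

View pics/s5.png

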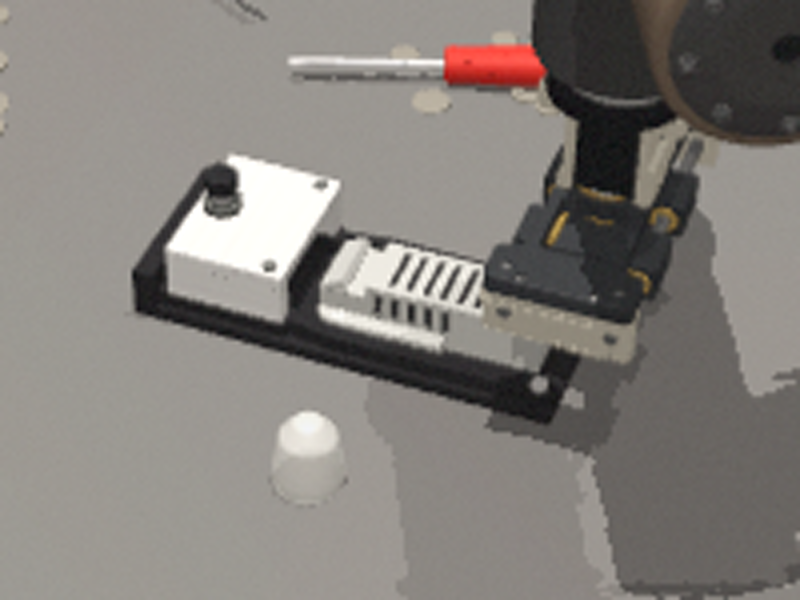

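The fingers are down behind the tab and the carriage hasn't moved. Pushing 85 mm first, then I'll check the force.

```bash
python3 -m pendant '[[-6,0,0,0,0,0],[-11,0,0,0,0,0],[-15,0,0,0,0,0],[-20,0,0,0,0,0],[-25,0,0,0,0,0],[-30,0,0,0,0,0],[-35,0,0,0,0,0],[-40,0,0,0,0,0],[-45,0,0,0,0,0],[-50,0,0,0,0,0],[-55,0,0,0,0,0],[-60,0,0,0,0,0],[-65,0,0,0,0,0],[-70,0,0,0,0,0],[-74,0,0,0,0,0],[-78,0,0,0,0,0],[-82,0,0,0,0,0],[-85,0,0,0,0,0],[-85,0,0,0,0,0]]'; python3 -m pendant '[[-3,0,0,0,0,0],[-6,0,0,0,0,0],[-9,0,0,0,0,0],[-9,0,0,0,0,0]]'; python3 -m pendant '[[-1,0,0,0,0,0],[-2,0,0,0,0,0],[-3,0,0,0,0,0],[-3,0,0,0,0,0]]';python3 d.py q -40 0 50;python3 look.py side s6.png 220 150 200 150
```

```text
time_s: 14.58
tcp_pos: [0.5157, -0.1411, 0.0491]
eef_rot: [180.0, 0.0, 164.5]
contact_force: [-0.2, 0.6, 0.3]
gripper_width: 0.0164
gripper_force: 0.0
time_s: 15.08
tcp_pos: [0.5197, -0.1435, 0.0485]
eef_rot: [-179.9, -0.4, 164.5]
contact_force: [-12.5, 4.2, 9.5]
gripper_width: 0.0163
gripper_force: 6.5
time_s: 15.58
tcp_pos: [0.5215, -0.1442, 0.0485]
eef_rot: [-179.9, -0.5, 164.5]
contact_force: [-16.1, 4.8, 13.4]
gripper_width: 0.0162
gripper_force: 8.6
15.575 [ 0.5215 -0.1442  0.0485] [-179.88   -0.51  164.46] [-16.1   4.8  13.4] 0.016163694623488226
shift [-11.    1.7  -1.6] turn [-0.002 -0.009 -0.001]
scale 4.0
```

View pics/s6.png

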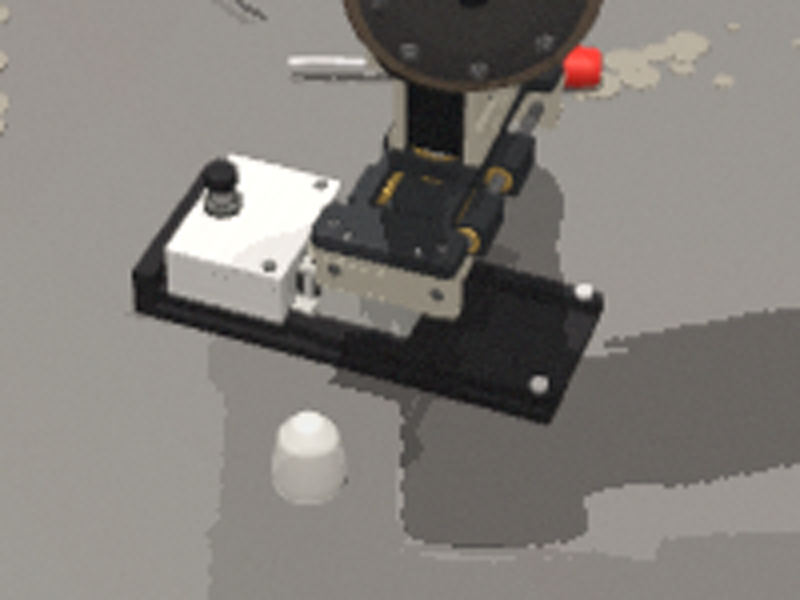

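The knob has risen to crop (222,175), so the plunger is riding the nose with about 16 N of resistance. I'll continue in small steps.

```bash
for i in 1 2; do python3 -m pendant '[[-1,0,0,0,0,0],[-2,0,0,0,0,0],[-2,0,0,0,0,0]]'; done;python3 d.py q -40 0 50
```

```text
time_s: 16.0
tcp_pos: [0.5264, -0.1448, 0.0486]
eef_rot: [-180.0, -0.2, 164.5]
contact_force: [-4.9, 1.1, 0.5]
gripper_width: 0.0162
gripper_force: 2.4
time_s: 16.38
tcp_pos: [0.5311, -0.1455, 0.0491]
eef_rot: [180.0, 0.0, 164.5]
contact_force: [-1.7, -0.2, -0.1]
gripper_width: 0.0159
gripper_force: 0.8
16.375 [ 0.5311 -0.1455  0.0491] [1.8000e+02 4.0000e-02 1.6453e+02] [-1.7 -0.2 -0.1] 0.01593694210347197
shift [-1.5  0.4 -0.9] turn [0.    0.001 0.   ]
```

```bash
python3 -m pendant '[[-0.5,0,0,0,0,0],[-1,0,0,0,0,0],[-1,0,0,0,0,0],[-1,0,0,0,0,0]]';python3 -m pendant '[[-0.5,0,0,0,0,0],[-1,0,0,0,0,0],[-1,0,0,0,0,0],[-1,0,0,0,0,0]]';python3 look.py side s7.png 220 150 200 150
```

```text
time_s: 16.88
tcp_pos: [0.532, -0.1456, 0.0493]
eef_rot: [180.0, 0.1, 164.5]
contact_force: [-0.4, 0.2, -0.0]
gripper_width: 0.0156
gripper_force: 0.0
time_s: 17.38
tcp_pos: [0.5322, -0.1459, 0.049]
eef_rot: [-180.0, -0.0, 164.5]
contact_force: [-2.3, 1.1, 1.5]
gripper_width: 0.0157
gripper_force: 1.4
scale 4.0
```

View pics/s7.png

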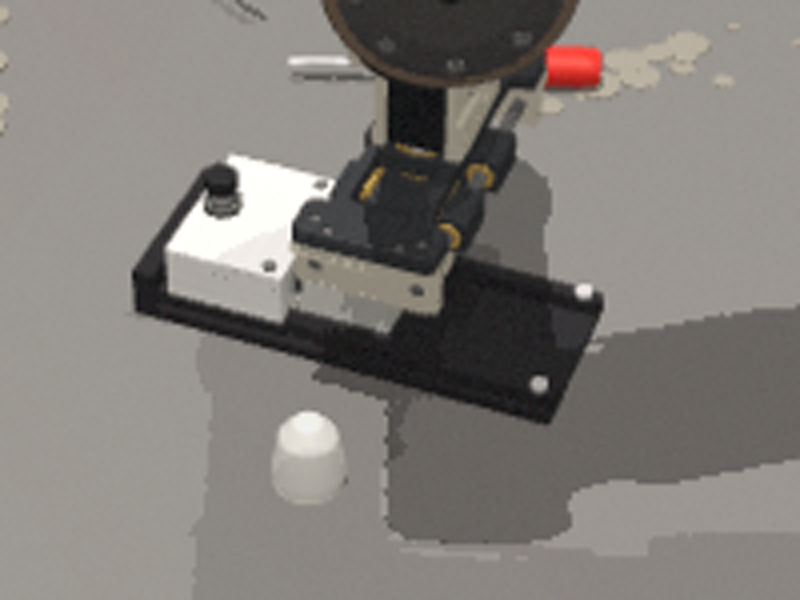

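The knob is back down at crop (221,180), same as at the start, and the force is rising against the detent. Backing off and checking the knob numerically.

```bash
python3 -m pendant '[[5,0,0,0,0,0],[20,0,0,0,0,0],[40,0,0,0,0,0],[60,0,-20,0,0,0],[80,0,-60,0,0,0],[100,0,-100,0,0,0],[110,0,-120,0,0,0],[110,0,-120,0,0,0],[110,0,-120,0,0,0]]';python3 look.py side s8.png 220 150 200 150
python3 - <<'E'
import cv2,numpy as np
from h import *
k=lambda f:cv2.imread(f"pics/{f}.png",0)[120:230,170:270].astype(float)
for f in("s4","s5","s6","s7","s8"): 
    d=(k(f)<90)[:75,:]; y,x=np.nonzero(d[:, 30:75]); print(f,abs(k(f)-k("s4")).mean().round(2),y.min(),y.mean().round(2))
q=np.load("q.npy")
for x in(30,35,40): print(x,((proj("side",world(q,[(x-65,20,8),(x-65,20,70),(x-65,-20,70)]))-[220,150])*4+1.5).round().tolist())
E
```

```text
time_s: 18.55
tcp_pos: [0.426, -0.1164, 0.1685]
eef_rot: [180.0, -0.0, 164.5]
contact_force: [-0.1, 0.4, 0.4]
gripper_width: 0.016
gripper_force: 0.0
scale 4.0
s4 0.0 44 60.32
s5 1.99 44 60.31
s6 4.86 40 58.08
s7 1.75 44 60.32
s8 0.92 44 60.32
30 [[396.0, 335.0], [398.0, 251.0], [423.0, 208.0]]
35 [[388.0, 333.0], [389.0, 249.0], [414.0, 206.0]]
40 [[379.0, 331.0], [381.0, 247.0], [406.0, 203.0]]
```

View pics/s8.png

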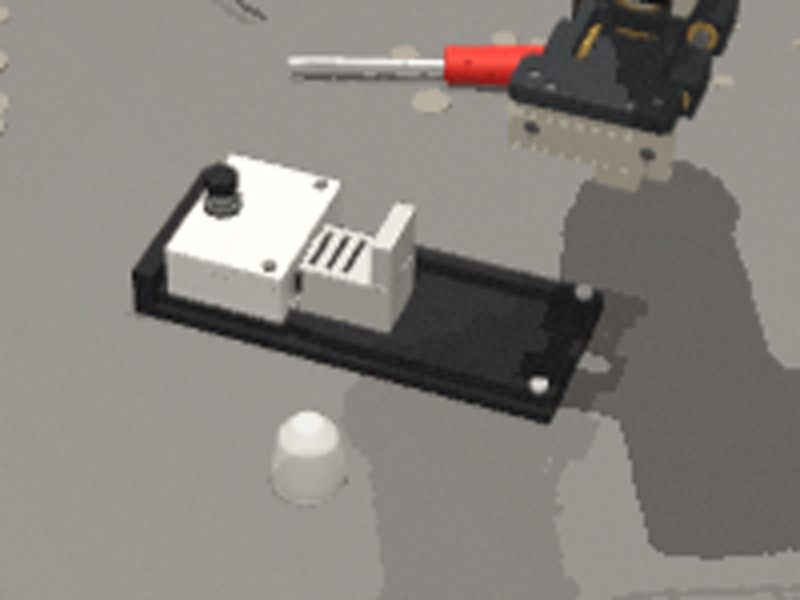

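The plunger is exactly at its down height again. The carriage tail corners at (389,331) and (414,206) match home within about 1 mm, and the robot is clear of everything. Handing in.

```bash
python3 -c "
from plant import r
print(r.close_job())"
```

```text
the job is handed in; nothing more can be done
None
```

The carriage is home under the bridge with the plunger down in its groove, by my camera check (tail corners within about 1 mm of home); the job is handed in, and its result was not reported back.

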